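# Start the long fixing screw in its deep well and close the service cover

### The job

Take the long fixing screw from the grey stand and put it down the deep well in the floor of the blue supply's open compartment: press only lightly and turn it to and fro until it drops into the thread entry at the bottom, then screw it clockwise fully home, never forcing it. Then slide the cover fully shut over it and let go. Leave the screwdriver, the tin and the circuit board where they are.

Things in the scene. Friction and masses are not known exactly. Their poses are not given: they have to be found in the camera images.
- unit: Blue bench supply, fixed, 150 mm along its x, 300 mm along its y, 138 mm high; origin at the centre of its underside, z up. Its +y half is an open-topped compartment, 130 (x) by 140 mm (y) inside, walls 10 mm thick, floor 90 mm and wall tops 138 mm above the origin. Aluminium cover rails along both long sides. A round well, 32 mm diameter, goes down from the compartment floor.
- well (a point): Centre of the well's mouth in the plane of the compartment floor: unit x 0, y 70 mm, z 90 mm.
- ledge (a point): Centre of the flat top of the brass ring in the well, 53 mm below the mouth; bore 17 mm, two opposite notches. The line through the notches is fixed but not given: anywhere within 0.6 rad either way of the unit's x axis. They pass the cross pin within about 0.15 rad; it then drops 13 to 14 mm by its own weight or a light push. Else the pin rides on the flat top (tip 12 mm below it).
- home (a point): Where the screw's tip is when fully home: 84 mm below the well's mouth, 6 mm above the unit's origin. From the drop, turning clockwise seen from above (steep two-start thread) lowers the screw 6 mm in the first 1.13 rad, then a level 0.8 rad leads to a dead stop: about 1.5 rad past the drop is enough; do not wrench it against the stop. Axial play about 2 mm: a hand gripping the screw firmly must go down with it.
- screw: Loose steel screw, about 0.17 kg, 131 mm long, standing upright in the stand with its flange on the stand's top; origin at the lower tip, z up the shank. Shank 14 mm diameter, tapered tip; flange 44 mm diameter from 84 to 89 mm; above it the head, a flat tab 28 mm along x, 12 mm thick along y, up to 131 mm. Home, its flange lies on the compartment floor and the head clears the cover by 2 mm.
- screw_pin (a point): Middle of the cross pin, 15 mm above the tip. The pin is 6 mm thick, 28 mm across, along the screw's x axis, in the plane of the tab; half a turn makes no difference. Keep the screw upright while feeling for the notches: let loose, it can cock with one pin end caught.
- screw_grip (a point): Point on the screw's axis in the tab, 118 mm above the tip, 13 mm below the top of the head: where to grip it, across the screw's y.
- holder: Grey plastic stand, fixed, 85 x 85 x 90 mm high, with a plain 32 mm hole through it in which the screw stands; origin at the centre of its underside.
- cover (a joint): Sliding cover, a 150 x 148 x 6 mm aluminium plate in rails on top of the unit, underside 139 mm above the unit's origin: 0 fully shut over the compartment, growing (m) as it slides towards the unit's -y, 0.146 fully open. Slides with about 2 N of friction and stays where left.
- cover_grip (a point): On the cover's black grip ridge (60 mm along the unit's x, 14 mm thick along its y, standing 28 mm above the plate): centre of the ridge, 20 mm above the plate's top and 8 mm below the ridge's top. Moves with the cover.
- driver: Blue-handled screwdriver, 190 mm, lying on the mat; leave alone. Origin under its middle.
- tin: Round steel tin, 60 mm diameter, 60 mm high; leave alone. Origin at the centre of its underside.
- board: Green circuit board with a steel bracket, about 120 x 95 x 20 mm; leave alone. Origin at its centre below.
Mind the look-alikes: they are no part of the job. Leave any purple look-alike of the screw alone.

How it is judged:
By the outcome, as a careful person would: the job done as asked, in the order asked, and still so for the second after the job is handed in, with the robot touching nothing.
It also fails if it takes over 67 s, if anything falls off the work surface, if the arm or the gripper's body presses on something with over 40 N, if the wrist force passes 120 N, or if a joint passes its speed limit or range.

### The arm

A 6-joint arm with a two-finger parallel gripper is mounted at the origin on the work surface. World frame = base frame: x ahead of the robot, y to its left, z up, the work surface at z = 0. Lengths are in m, angles in rad, forces in N, time in s.
With the tool pointing down it reaches from about 0.425 to 0.95 m from the base axis. Payload 3.5 kg.
Tool frame: the origin (TCP) lies at the centre of the arm's flange, where the gripper is bolted on; the fingertips stand 173 mm ahead of it and the grasp point (between the pads) lies 155 mm ahead of it; z points along the fingers, y is the line along which they close (so a half turn about z gives the same grasp; the last joint's range is limited). The gripper opens to 85 mm and grips with 20 to 120 N. Pads are 22 mm wide; open, the fingers measure 114 mm over their backs; the gripper's body (76 mm by 85 mm) begins 54 mm behind the grasp point. The pads swing forward as they close: fully open they stand 13 mm farther back than shut.
Start: joints at [-1.317, 0.286, 1.577, -0, 1.279, -0.15], TCP at [0.265, -0.621, 0.405] pointing down, gripper open.
Joint ranges: [-2.77, 2.77], [-0.9, 2.22], [0.21, 2.48], [-1.53, 4.67], [0.24, 2.81], [-2.84, 2.84]. Speed limits (rad/s): [2.79, 2.79, 3.14, 3.14, 3.14, 3.14].

### API

Orientations are given as a 3x3 rotation matrix whose columns are the frame's x, y, z axes.
In Python, from workcell import sensors, cams, workorder gives the robot as it stands. The module is installed in compiled form; this text tells all that it offers.
- The arm moves only by the shell command python3 -m creep 'ROWS'. ROWS is JSON, a list of rows, each a list of 5 numbers: the finger opening in m, from 0 to 0.0854, then the shift along the tool's x, y, z in m, then the turn about the tool's z in rad. A call has exactly 10 rows; each row shifts and turns the commanded pose from where the row before left it, along the tool's axes as they then stand; what a row does not reach is not made up. A row lasts 1/8 s, in which the tool goes at most 62.5 mm and 10.7 degrees, less where a joint would pass 70% of its speed; a pose out of reach is approached as far as the arm can. A call is refused whole if a number of a shift passes 0.0625 or a number of a turn 0.188, either way. A call with a gripper value outside its range is refused whole. The fingers move at their own pace and stop on an object; the grip force is fixed at half the most. Time passes only in rows, so rows that do not move let the fingers close, or fill a call up. It gives the time, the measured TCP pose, the force, the opening and the grip force at its end, in the units of the state.
- sensors.observe(): the state, without advancing time (a new reading comes with each control period).
- cams.read_camera(name): name is "side" or "top" or "wrist"; returns a dict with "frame" (384x512x3 uint8, red, green, blue), "intrinsics" (3x3 intrinsics, pixels), "view" (4x4, takes a point from world to camera coordinates); the wrist camera has in their place "tool_from_camera" (4x4, takes a point from camera to tool coordinates, whose origin is the TCP and whose axes are the flange's). Camera axes: x right, y down, z forward; pixel columns grow to the right and rows downward; lengths in m; the calibration is good to about 2 mm. A picture is of the moment at which its call begins: read the wrist's pose just before it. There is no depth.
- workorder.finish_job(): hands the job in; it is judged then, once.
The state is a dict: "clock": time; "q": joint angles; "qvel": joint speeds; "tau": joint torques, N m; "ee_pos": TCP position; "eef_rot": TCP orientation; "wrist_force": force on the tool from outside, world axes, zero at the start; "wrist_torque": the same for the moment, N m; "gripper_width": finger opening in m; "grip_force": force on a finger pad.
Only numpy, scipy, OpenCV 4.12 (cv2) and the standard library are available. Lean on these libraries where they do the work, as an engineer would, in place of code of your own. Each camera call takes 0.05 s, during which the arm holds its last target. There are 200 camera calls.

## Working session

There is one attempt and no reset: what is moved stays moved. The work goes in short steps, Python scripts to look and compute and a shell command to move; the robot and the scene stay as the last step left them, time stands still between calls to the robot, and variables do not carry over. Pictures are saved under pics/ and viewed, at most 10 in all, crops included, and the job is handed in when it is done.

```bash
mkdir -p pics; cat > h.py <<'E'
import numpy as np, cv2
from workcell import sensors, cams, workorder
def snap(n,fn=None):
    s=sensors.observe(); d=cams.read_camera(n)
    if fn: cv2.imwrite('pics/'+fn,d['frame'][:,:,::-1])
    K=np.array(d['intrinsics'])
    if 'view' in d: V=np.array(d['view'])
    else:
        T=np.eye(4);T[:3,:3]=s['eef_rot'];T[:3,3]=s['ee_pos']
        V=np.linalg.inv(T@np.array(d['tool_from_camera']))
    return d['frame'],K,V
def ray(K,V,p,z):
    "pixel -> world point on plane z"
    R=V[:3,:3];c=-R.T@V[:3,3]
    r=R.T@np.linalg.solve(K,[p[0],p[1],1]);return c+r*(z-c[2])/r[2]
def proj(K,V,X):
    X=np.atleast_2d(X);c=(V[:3,:3]@X.T).T+V[:3,3];u=(K@c.T).T;return u[:,:2]/u[:,2:]
E
python3 - <<'E'
from h import *
a=[]
for n in('top','side'):
    f,K,V=snap(n); np.savez(n+'.npz',f=f,K=K,V=V); a.append(f); print(n,K[0,0],-V[:3,:3].T@V[:3,3]); print(V[:3,:3].round(2).tolist())
cv2.imwrite('pics/top0.png',cv2.resize(a[0],(800,600),interpolation=2)[:,:,::-1])
cv2.imwrite('pics/side0.png',cv2.resize(a[1],(800,600),interpolation=2)[:,:,::-1])
print(sensors.observe())
E
```

```text
top 474.5640996246836 [0.51933651 0.17578629 1.29278882]
[[0.0, -1.0, 0.01], [-1.0, -0.0, -0.04], [0.04, -0.01, -1.0]]
side 357.7966283395381 [0.25499926 0.73677006 0.57821638]
[[-0.87, -0.5, -0.01], [-0.28, 0.51, -0.82], [0.41, -0.71, -0.58]]
{'clock': 0.1, 'q': array([-1.31698764e+00,  2.87159709e-01,  1.57806501e+00,  2.24078192e-05,
        1.27862454e+00, -1.49968472e-01]), 'qvel': array([-3.44456008e-06,  5.32070318e-04, -3.36586205e-03,  3.91060493e-04,
       -8.86751383e-04, -4.12845096e-04]), 'tau': array([ 1.27496223e-03, -4.07294226e+01, -2.93697685e+01, -7.72364751e-05,
        3.39983788e-03,  8.87222882e-07]), 'ee_pos': array([ 0.26519433, -0.62047546,  0.40341134]), 'eef_rot': array([[ 9.19586176e-01,  3.92887984e-01, -5.45844758e-04],
       [ 3.92888199e-01, -9.19583638e-01,  2.18969468e-03],
       [ 3.58354820e-04, -2.22806892e-03, -9.99997454e-01]]), 'wrist_force': array([ 0.05398218, -0.16744118, -0.46173411]), 'wrist_torque': array([0.03349677, 0.03637579, 0.00533306]), 'grip_force': 0.0, 'gripper_width': 0.08539347167616738}
```

View pics/top0.png

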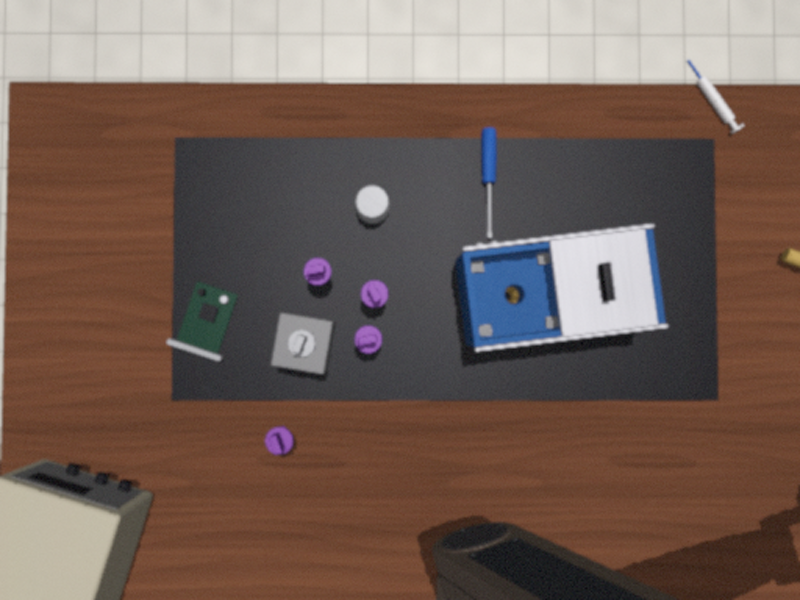

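View pics/side0.png

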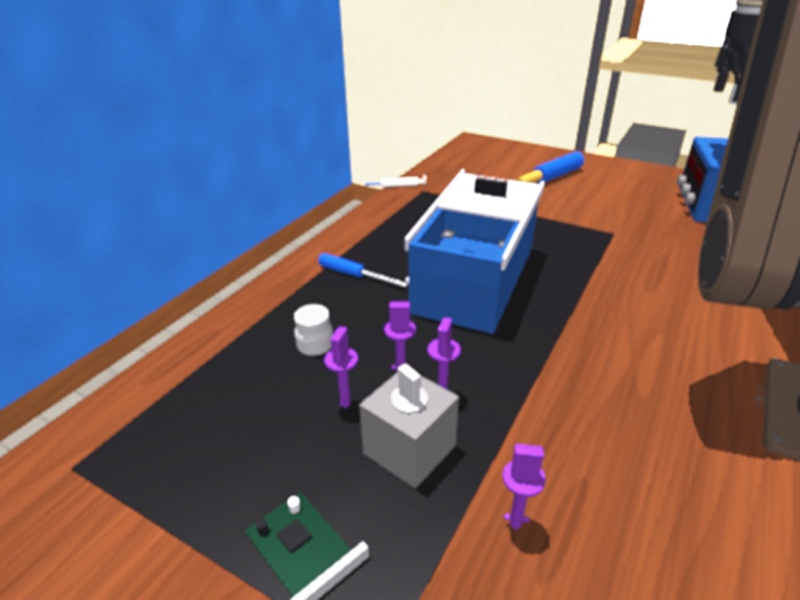

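The two scene pictures show one steel screw in the grey stand, at top-view (301,344) on the 800 px image. Purple look-alikes stand at (317,271), (374,294), (368,340) and (279,441). The silver one in the stand fits the description. The well is at (514,294) and the cover ridge at (606,282). I'll confirm the screw with a crop.

```bash
python3 - <<'E'
from h import *
d=np.load('top.npz');f,K,V=d['f'],d['K'],d['V']
P=lambda x,y,z:ray(K,V,(x*.64-.18,y*.64-.18),z)[:2].round(4)
print('stand',[P(*p,.09) for p in[(280,313),(333,320),(325,375),(272,367)]])
print('tab',P(300.5,343,.137),'flange',P(301,344,.095))
print('well',P(514,294,.09),'ridge',P(606,282,.173))
print('railcorners',[P(*p,.147) for p in[(463,248),(653,226),(667,327),(476,350)]])
print('purple',[P(*p,.125) for p in[(317,271),(374,294),(368,340),(279,441)]])
g=cv2.resize(f[185:265,160:260],(800,640),interpolation=cv2.INTER_CUBIC)[:600]
cv2.imwrite('pics/c1.png',g[:,:,::-1])
E
```

```text
stand [array([0.5396, 0.3531]), array([0.5282, 0.2672]), array([0.4394, 0.2799]), array([0.4523, 0.3655])]
tab [0.4921 0.314 ] flange [0.4895 0.3183]
well [ 0.5705 -0.0267] ridge [ 0.5852 -0.1524]
railcorners [array([0.6395, 0.0617]), array([ 0.6741, -0.2343]), array([ 0.517 , -0.2538]), array([0.4816, 0.0422])]
purple [array([0.6052, 0.2901]), array([0.5689, 0.2001]), array([0.4966, 0.2095]), array([0.339 , 0.3483])]
```

View pics/c1.png

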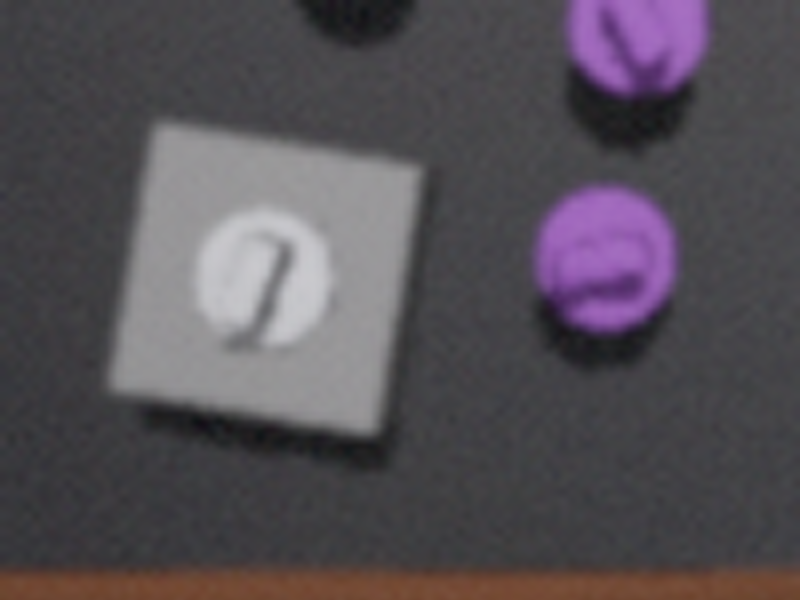

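The crop confirms that the silver tab screw at crop (265,280) stands in the grey stand. Next I work out the rows towards a view over the unit.

```bash
cat >> h.py <<'E'
def plan(p0,yaw0,p1,yaw1,n=10,w=.0854):
    "rows for a tool-down pose; yaw = world angle of tool x; tool turn = -yaw"
    p=np.array(p0,float);y=yaw0;dy=round(-(yaw1-yaw0)/n,3);out=[]
    for i in range(n):
        t=np.array(p0)+(np.array(p1)-p0)*(i+1)/n
        c,s=np.cos(y),np.sin(y);R=np.array([[c,s,0],[s,-c,0],[0,0,-1]])
        d=(R.T@(t-p)).round(3);p=p+R@d;out.append([w,*d.tolist(),dy]);y-=dy
    print('plan',out,'->',p.round(4),round(y,3));return p,y
def yaw(s): return np.arctan2(s['eef_rot'][1,0],s['eef_rot'][0,0])
E
python3 - <<'E'
from h import *
p,y=plan([.265,-.621,.405],.404,[.53,-.08,.42],2.26)
p,y=plan(p,y,[.49,.29,.40],2.89)
print(np.array(cams.read_camera('wrist')['tool_from_camera']).round(3))
E
```

```text
plan [[0.0854, 0.046, -0.039, -0.002, -0.186], [0.0854, 0.052, -0.031, -0.001, -0.186], [0.0854, 0.057, -0.02, -0.002, -0.186], [0.0854, 0.059, -0.009, -0.001, -0.186], [0.0854, 0.06, 0.002, -0.001, -0.186], [0.0854, 0.059, 0.013, -0.002, -0.186], [0.0854, 0.055, 0.024, -0.001, -0.186], [0.0854, 0.05, 0.033, -0.002, -0.186], [0.0854, 0.043, 0.043, -0.001, -0.186], [0.0854, 0.035, 0.049, -0.002, -0.186]] -> [ 0.5297 -0.0799  0.42  ] 2.264
plan [[0.0854, 0.031, 0.021, 0.002, -0.063], [0.0854, 0.03, 0.022, 0.002, -0.063], [0.0854, 0.028, 0.024, 0.002, -0.063], [0.0854, 0.026, 0.026, 0.002, -0.063], [0.0854, 0.025, 0.028, 0.002, -0.063], [0.0854, 0.023, 0.029, 0.002, -0.063], [0.0854, 0.021, 0.031, 0.002, -0.063], [0.0854, 0.02, 0.032, 0.002, -0.063], [0.0854, 0.017, 0.033, 0.002, -0.063], [0.0854, 0.015, 0.034, 0.002, -0.063]] -> [0.4901 0.2902 0.4   ] 2.894
[[-0.001 -0.946 -0.324  0.083]
 [ 1.    -0.001 -0.001 -0.001]
 [ 0.    -0.324  0.946  0.031]
 [ 0.     0.     0.     1.   ]]
```

```bash
python3 -m creep '[[0.0854,0.046,-0.039,-0.002,-0.186],[0.0854,0.052,-0.031,-0.001,-0.186],[0.0854,0.057,-0.02,-0.002,-0.186],[0.0854,0.059,-0.009,-0.001,-0.186],[0.0854,0.06,0.002,-0.001,-0.186],[0.0854,0.059,0.013,-0.002,-0.186],[0.0854,0.055,0.024,-0.001,-0.186],[0.0854,0.05,0.033,-0.002,-0.186],[0.0854,0.043,0.043,-0.001,-0.186],[0.0854,0.035,0.049,-0.002,-0.186]]'; python3 - <<'E'
from h import *
f,K,V=snap('wrist'); np.savez('w1.npz',f=f,K=K,V=V);s=sensors.observe()
cv2.imwrite('pics/w1.png',cv2.resize(f,(800,600),interpolation=2)[:,:,::-1]);print(s['ee_pos'],yaw(s))
E
```

```text
clock: 1.4
ee_pos: [0.5304, -0.0777, 0.4196]
eef_rot: [[-0.644, 0.765, -0.0], [0.765, 0.644, -0.0], [-0.0, -0.0, -1.0]]
wrist_force: [1.6, -1.0, -0.4]
gripper_width: 0.0853
grip_force: 0.0
[ 0.53194136 -0.07255638  0.41999746] 2.279412422165218
```

View pics/w1.png

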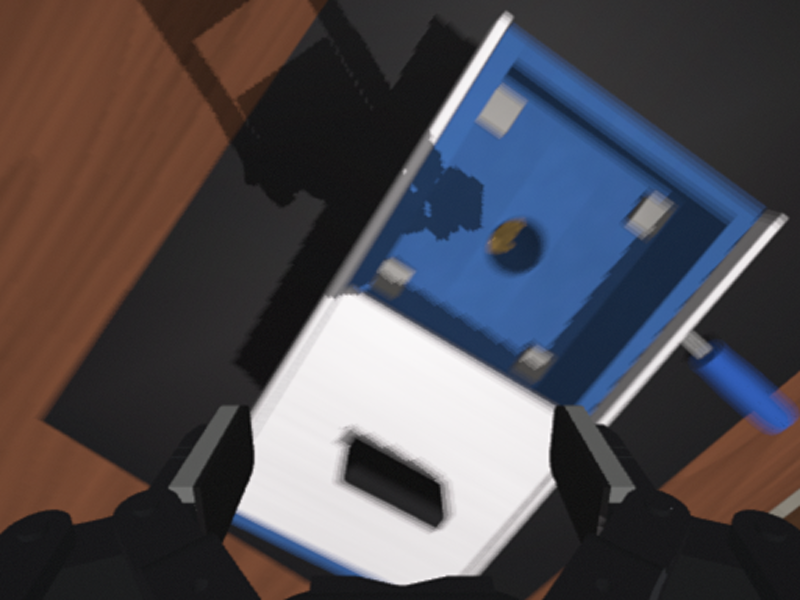

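The wrist view is slightly blurred. It shows the well mouth at about (516,246), with the brass ring in it, and the ridge at about (395,480). I'll go on to the screw and settle before the next look.

```bash
python3 -m creep '[[0.0854,0.035,0.024,0.002,-0.076],[0.0854,0.034,0.026,0.002,-0.076],[0.0854,0.031,0.028,0.002,-0.076],[0.0854,0.029,0.030,0.002,-0.076],[0.0854,0.027,0.032,0.002,-0.076],[0.0854,0.025,0.034,0.002,-0.076],[0.0854,0.023,0.036,0.002,-0.076],[0.0854,0.020,0.038,0.002,-0.076],[0.0854,0,0,0,-0.02],[0.0854,0,0,0,0]]'; python3 - <<'E'
from h import *
d=np.load('w1.npz');print('well~',ray(d['K'],d['V'],(516*.64,246*.64),.09))
cams.read_camera('top')
f,K,V=snap('wrist'); np.savez('w2.npz',f=f,K=K,V=V);s=sensors.observe()
cv2.imwrite('pics/w2.png',cv2.resize(f,(800,600),interpolation=2)[:,:,::-1]);print(s['ee_pos'],yaw(s),abs(s['qvel']).max())
print('expected tab',proj(K,V,[.492,.314,.137])/.64)
E
```

```text
clock: 2.7
ee_pos: [0.4883, 0.2559, 0.4034]
eef_rot: [[-0.969, 0.247, -0.0], [0.247, 0.969, -0.001], [0.0, -0.001, -1.0]]
wrist_force: [-1.3, -0.6, 0.4]
gripper_width: 0.0857
grip_force: 0.0
well~ [ 0.570098   -0.02162969  0.09      ]
[0.48862617 0.25524392 0.40361172] 2.890034253491725 0.006739088123312563
expected tab [[522.14146072 288.51590665]]
```

View pics/w2.png

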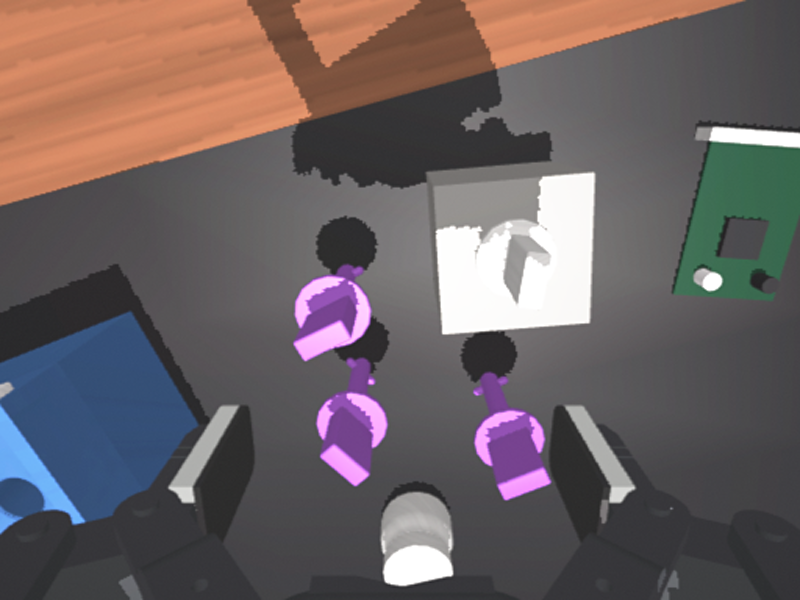

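The wrist view shows the steel screw in the stand, with its tab near (525,270). The purple look-alikes at (335,315), (350,440) and (510,455) stand clear of it. I'll centre on the screw and lower, then look closer.

```bash
python3 -m creep '[[0.0854,0.003,0.014,0.008,0],[0.0854,0.003,0.014,0.008,0],[0.0854,0.002,0.014,0.008,0],[0.0854,0.002,0.014,0.008,0],[0.0854,0.002,0,0.008,0],[0.0854,0,0,0,0],[0.0854,0,0,0,0],[0.0854,0,0,0,0],[0.0854,0,0,0,0],[0.0854,0,0,0,0]]'; python3 - <<'E'
from h import *
f,K,V=snap('wrist'); np.savez('w3.npz',f=f,K=K,V=V);s=sensors.observe()
c=proj(K,V,[.492,.314,.13])[0]; x,y=int(c[0])-60,int(c[1])-45;x=max(x,0);y=max(y,0);print(x,y)
cv2.imwrite('pics/w3.png',cv2.resize(f[y:y+90,x:x+120],None,fx=6.6,fy=6.6,interpolation=cv2.INTER_CUBIC)[:,:,::-1]);print(s['ee_pos'],yaw(s),abs(s['qvel']).max())
E
```

```text
clock: 4.05
ee_pos: [0.4907, 0.3133, 0.364]
eef_rot: [[-0.969, 0.247, 0.0], [0.247, 0.969, 0.0], [-0.0, 0.0, -1.0]]
wrist_force: [-0.3, -0.8, -0.1]
gripper_width: 0.0854
grip_force: 0.0
197 172
[0.49065152 0.31329291 0.36395393] 2.8916205582905334 0.002409309609974741
```

View pics/w3.png

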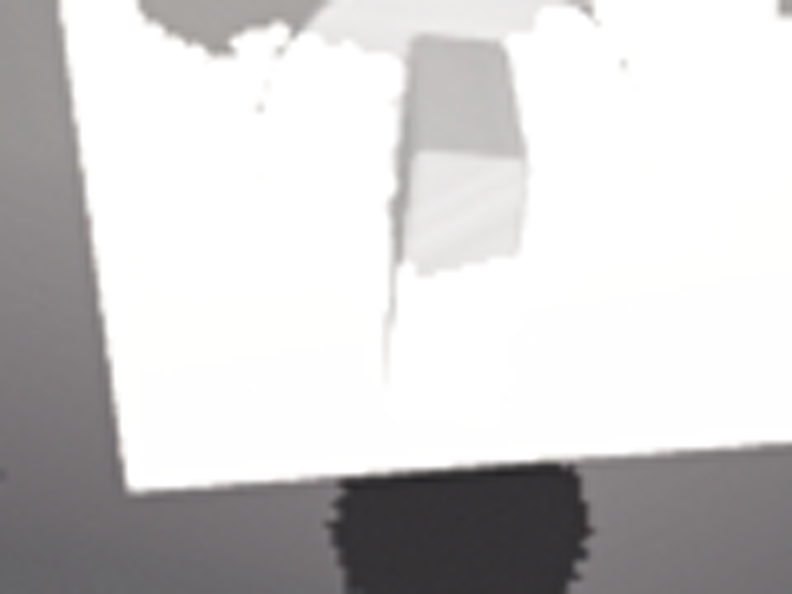

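The tab's top face has far corners at crop (415,152) and (525,158). Its long edges run down through (400,265) and (520,250).

```bash
python3 - <<'E'
from h import *
d=np.load('w3.npz');K,V=d['K'],d['V']
P=lambda x,y:ray(K,V,(197+x/6.6-.42,172+y/6.6-.42),.137)[:2]
A,B,C,D,E=[P(*p) for p in[(415,152),(525,158),(400,265),(520,250),(387,385)]]
n=lambda v:np.arctan2(v[1],v[0])
w=B-A;print('width',np.linalg.norm(w),'AB ang',n(w)-np.pi/2,'AC',n(A-C),'BD',n(B-D),'AE',n(A-E),np.linalg.norm(A-E))
for a in (n(A-C),2.89,n(w)+np.pi/2):
  u=np.array([np.cos(a),np.sin(a)]); print(a,'centre',(A+B)/2-u*.014)
print(A,B)
E
```

```text
width 0.010368821448221663 AB ang -0.30893445144548903 AC 2.7683731248108745 BD 2.858046637488274 AE 2.7800906457095627 0.024200990153430017
2.7683731248108745 centre [0.48929564 0.31956345]
2.89 centre [0.48981867 0.32118281]
2.8326582021443043 centre [0.48959664 0.32041145]
[0.47468314 0.31972909] [0.47783571 0.32960704]
```

```bash
python3 -m creep '[[0.0854,0.003,0.006,0.015,0.07],[0.0854,0,0,0.025,0],[0.0854,0,0,0.025,0],[0.0854,0,0,0.02,0],[0.0854,0,0,0,0],[0.0,0,0,0,0],[0.0,0,0,0,0],[0.0,0,0,0,0],[0.0,0,0,0,0],[0.0,0,0,0,0]]'; python3 - <<'E'
from h import *
s=sensors.observe();print(s['gripper_width'],s['grip_force'],s['wrist_force'],s['wrist_torque'],yaw(s),s['q'][5])
E
```

```text
clock: 5.35
ee_pos: [0.4894, 0.32, 0.2794]
eef_rot: [[-0.949, 0.314, 0.001], [0.314, 0.949, 0.0], [-0.001, 0.001, -1.0]]
wrist_force: [-0.4, 0.3, 2.1]
gripper_width: 0.0112
grip_force: 59.2
0.011212134741917712 59.15905237197876 [-0.41895884  0.34659261  2.12579941] [-0.01103403  0.00958509 -0.00667526] 2.8217734629193263 -0.8452858200575252
```

```bash
python3 -m creep '[[0.0,0,0,-0.02,0],[0.0,0,0,-0.05,0],[0.0,0,0,-0.055,0],[0.0,0,0,-0.055,0],[0.0,-0.02,-0.023,-0.01,0],[0.0,-0.038,-0.042,0,0],[0.0,-0.038,-0.042,0,0],[0.0,-0.038,-0.042,0,0],[0.0,-0.038,-0.042,0,0],[0.0,-0.038,-0.042,0,0]]'
python3 -m creep '[[0.0,-0.03,-0.035,0,0],[0.0,-0.02,-0.023,0,0],[0.0,-0.008,-0.011,0,0],[0.0,0,0,0,0],[0.0,0,0,0,0],[0.0,0,0,0,0],[0.0,0,0,0,0],[0.0,0,0,0,0],[0.0,0,0,0,0],[0.0,0,0,0,0]]'; python3 - <<'E'
from h import *
f,K,V=snap('wrist'); np.savez('w4.npz',f=f,K=K,V=V);s=sensors.observe()
c=proj(K,V,[.5705,-.025,.065])[0];print(c,-V[:3,:3].T@V[:3,3],s['wrist_force'],s['gripper_width'])
x,y=(np.clip(c-[40,30],0,[432,324])).astype(int);print(x,y)
a=cv2.resize(f[y:y+60,x:x+80],(800,600),interpolation=cv2.INTER_CUBIC)
a=(255*(a/255.)**.6).astype('uint8')
cv2.imwrite('pics/w4.png',a[:,:,::-1])
E
```

```text
clock: 6.6
ee_pos: [0.6154, 0.0311, 0.4697]
eef_rot: [[-0.949, 0.314, 0.001], [0.314, 0.949, 0.0], [-0.0, 0.0, -1.0]]
wrist_force: [-0.0, -0.2, -2.0]
gripper_width: 0.011
grip_force: 59.1
clock: 7.85
ee_pos: [0.6487, -0.051, 0.4687]
eef_rot: [[-0.949, 0.314, 0.0], [0.314, 0.949, -0.0], [-0.0, -0.0, -1.0]]
wrist_force: [0.2, -0.4, -1.8]
gripper_width: 0.0113
grip_force: 59.1
[256.2750849   81.54626226] [ 0.56792715 -0.0237657   0.43795535] [-1.04142233  0.14585023 -2.16850136] 0.01094750030793253
216 51
```

View pics/w4.png

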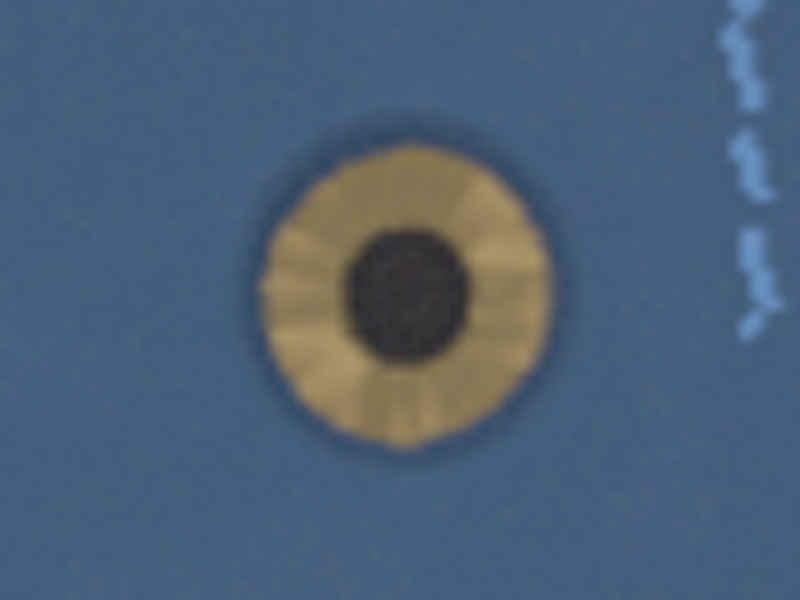

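The crop shows the brass ring in the well, centred at about (408,295), with its bore at (408,297). The notches are not discernible. Next I check how the screw sits in the hand, using the same frame.

```bash
python3 - <<'E'
from h import *
d=np.load('w4.npz');f,K,V=d['f'],d['K'],d['V'];print(K[0,0])
q=lambda x,y:(216+x/10-.45,51+y/10-.45)
for z,p in((.037,(408,297)),(.037,(408,295)),(.09,(410,288))):print(z,ray(K,V,q(*p),z).round(4))
from math import cos,sin
p=np.array([.6487,-.051,.4687]);a=2.8218
X=np.array([cos(a),sin(a),0]);Y=np.array([sin(a),-cos(a),0])
for h in(.131,.089,.084,.015,0):
  print(h,[proj(K,V,p+[0,0,-.273+h]+X*i*.022*(.0836<h<.09)+Y*j*.022*(.0836<h<.09))[0].round(1).tolist() for i,j in((0,0),(1,0),(-1,0),(0,1),(0,-1))][:5 if .0836<h<.09 else 1])
x,y=196,224
cv2.imwrite('pics/w5.png',cv2.resize(f[y:y+90,x:x+120],None,fx=6.6,fy=6.6,interpolation=cv2.INTER_CUBIC)[:,:,::-1])
E
```

```text
334.68178838045355
0.037 [ 0.5694 -0.0246  0.037 ]
0.037 [ 0.5692 -0.0245  0.037 ]
0.09 [ 0.5685 -0.024   0.09  ]
0.131 [[255.7, 305.7]]
0.089 [[255.9, 253.4], [255.8, 213.9], [256.0, 289.8], [298.6, 253.4], [213.3, 253.5]]
0.084 [[255.9, 248.8], [255.9, 210.2], [256.0, 284.4], [297.4, 248.7], [214.4, 248.8]]
0.015 [[256.1, 203.0]]
0 [[256.1, 196.1]]
```

View pics/w5.png

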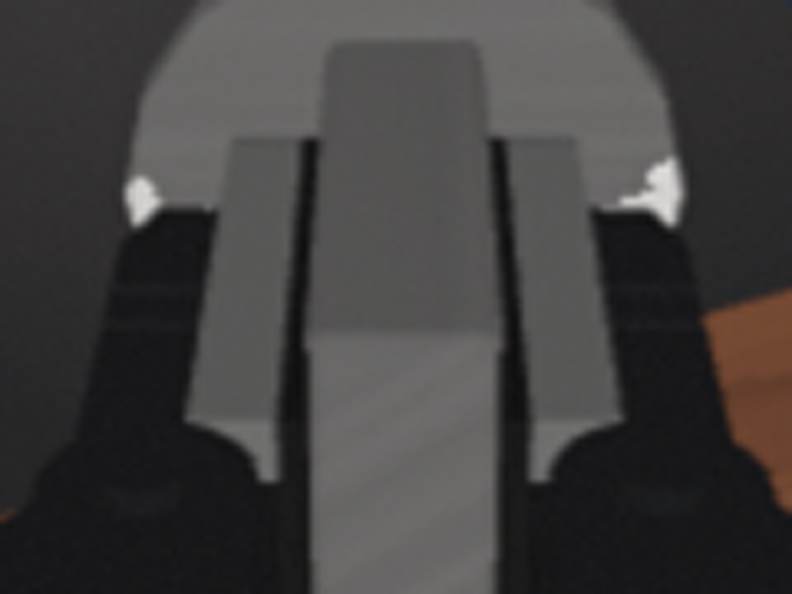

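The tab is gripped squarely, with its front-top edge at crop row 335 and its base at row 42. From these I work out the offset along the tab.

```bash
python3 - <<'E'
from h import *
from scipy.optimize import least_squares
d=np.load('w4.npz');f,K,V=d['f'],d['K'],d['V']
p=np.array([.6487,-.051,.4687]);a=2.8218
X=np.array([np.cos(a),np.sin(a),0])
r=lambda i,h,o:proj(K,V,p+[0,0,-.273+h]+X*(i+o))[0][1]
for i,h,n in((.014,.131,'toptab 274.7'),(.014,.089,'base 230.3'),):
  print(n,[(o,round(r(i,h,o),1)) for o in(-.002,0,.002,.004)],'dz.003',round(r(i,h+.003,0),1))
g=f.mean(2)
for c in(232,240,256,272,280):print(c,g[180:232,c].astype(int).tolist())
E
```

```text
toptab 274.7 [(-0.002, np.float64(279.6)), (0, np.float64(275.1)), (0.002, np.float64(270.6)), (0.004, np.float64(266.0))] dz.003 279.5
base 230.3 [(-0.002, np.float64(232.3)), (0, np.float64(228.7)), (0.002, np.float64(225.0)), (0.004, np.float64(221.4))] dz.003 231.2
232 [183, 226, 251, 251, 250, 249, 249, 248, 215, 116, 158, 229, 237, 237, 239, 236, 106, 52, 53, 54, 54, 53, 53, 53, 53, 53, 54, 53, 54, 54, 54, 54, 53, 52, 53, 53, 53, 53, 54, 66, 78, 85, 98, 107, 106, 107, 106, 107, 107, 106, 106, 105]
240 [111, 110, 108, 95, 98, 98, 123, 208, 237, 236, 237, 232, 107, 50, 51, 52, 53, 54, 54, 54, 53, 54, 53, 53, 54, 53, 54, 54, 53, 54, 53, 53, 54, 55, 67, 82, 84, 90, 102, 103, 103, 105, 106, 106, 107, 106, 106, 107, 107, 107, 106, 105]
256 [231, 238, 236, 236, 217, 118, 94, 100, 106, 107, 103, 103, 102, 103, 104, 101, 82, 82, 83, 82, 81, 81, 81, 81, 82, 81, 82, 82, 81, 82, 82, 81, 83, 86, 93, 110, 106, 104, 103, 103, 103, 105, 106, 107, 106, 106, 107, 107, 108, 105, 88, 81]
272 [51, 52, 52, 52, 52, 52, 52, 53, 53, 53, 54, 52, 52, 53, 51, 52, 52, 53, 52, 52, 53, 52, 53, 52, 52, 54, 52, 51, 51, 53, 52, 52, 51, 56, 77, 84, 86, 97, 105, 104, 104, 105, 107, 107, 106, 107, 108, 108, 108, 107, 106, 105]
280 [52, 51, 53, 53, 52, 52, 52, 52, 53, 52, 52, 52, 53, 52, 51, 51, 53, 52, 52, 53, 52, 54, 52, 53, 53, 53, 52, 52, 52, 51, 52, 52, 52, 51, 51, 51, 49, 52, 64, 79, 83, 93, 105, 108, 107, 108, 107, 109, 108, 107, 106, 106]
```

```bash
python3 -m creep '[[0.0,0.02,0,0,0.07],[0.0,0.0235,0,0,0],[0.0,0.0235,0,0,0],[0.0,0.015,0,0,0],[0.0,0.002,0,0.015,0],[0.0,0,0,0.035,0],[0.0,0,0,0.035,0],[0.0,0,0,0.025,0],[0.0,0,0,0.005,0],[0.0,0,0,0,0]]'; python3 - <<'E'
from h import *
s=sensors.observe();print(s['ee_pos'],yaw(s),s['q'][5],s['wrist_force'])
E
```

```text
clock: 9.15
ee_pos: [0.5708, -0.0206, 0.3535]
eef_rot: [[-0.925, 0.38, -0.0], [0.38, 0.925, 0.0], [0.0, -0.0, -1.0]]
wrist_force: [0.3, -1.0, -1.5]
gripper_width: 0.0111
grip_force: 59.1
[ 0.57082416 -0.02058618  0.35354863] 2.7515530809552278 -1.3943893077958431 [ 0.27787401 -0.96363327 -1.45898331]
```

```bash
python3 -m creep '[[0.0,0,-0.0044,0,0],[0.0,0,0,0,0],[0.0,0,0,0.007,0],[0.0,0,0,0.007,0],[0.0,0,0,0.007,0],[0.0,0,0,0.007,0],[0.0,0,0,0.007,0],[0.0,0,0,0,0],[0.0,0,0,0,0],[0.0,0,0,0,0]]'; python3 - <<'E'
from h import *
s=sensors.observe();print(s['ee_pos'],s['wrist_force'],s['wrist_torque'])
E
```

```text
clock: 10.4
ee_pos: [0.5689, -0.0245, 0.3192]
eef_rot: [[-0.925, 0.38, 0.001], [0.38, 0.925, -0.0], [-0.001, 0.0, -1.0]]
wrist_force: [-0.7, -0.1, -1.3]
gripper_width: 0.0109
grip_force: 59.1
[ 0.56894942 -0.02447678  0.31916239] [-0.68313124 -0.07075094 -1.29669469] [ 0.04774344 -0.01426899 -0.03230344]
```

Down the well with no contact. Next I go down gently to the ledge level, which I expect at TCP z of about 0.298.

```bash
python3 -m creep '[[0.0,0,0,0.003,0],[0.0,0,0,0.003,0],[0.0,0,0,0.003,0],[0.0,0,0,0.003,0],[0.0,0,0,0.003,0],[0.0,0,0,0.003,0],[0.0,0,0,0.002,0],[0.0,0,0,0.001,0],[0.0,0,0,0,0],[0.0,0,0,0,0]]'; python3 - <<'E'
from h import *
s=sensors.observe();print(s['ee_pos'],s['wrist_force'],s['wrist_torque'])
E
```

```text
clock: 11.65
ee_pos: [0.5689, -0.0245, 0.2981]
eef_rot: [[-0.925, 0.38, 0.0], [0.38, 0.925, -0.0], [-0.0, -0.0, -1.0]]
wrist_force: [-1.1, -0.0, 1.3]
gripper_width: 0.0109
grip_force: 59.5
[ 0.56886556 -0.02448904  0.29812622] [-1.13824792 -0.00593889  1.31620094] [ 0.01295899  0.24791213 -0.05307601]
```

```bash
python3 -m creep '[[0.0,0,0,0.0005,0],[0.0,0,0,0.0005,0],[0.0,0,0,0.0005,0],[0.0,0,0,0,0],[0.0,0,0,0,0],[0.0,0,0,0,0],[0.0,0,0,0,0],[0.0,0,0,0,0],[0.0,0,0,0,0],[0.0,0,0,0,0]]'; python3 - <<'E'
from h import *
s=sensors.observe();print(s['ee_pos'],s['wrist_force'],s['wrist_torque'],yaw(s))
E
```

```text
clock: 12.9
ee_pos: [0.5691, -0.0245, 0.2979]
eef_rot: [[-0.925, 0.38, 0.001], [0.38, 0.925, -0.0], [-0.001, 0.0, -1.0]]
wrist_force: [-3.5, 0.4, 8.4]
gripper_width: 0.0113
grip_force: 60.5
[ 0.5691418  -0.02449926  0.29787073] [-3.52888978  0.40324233  8.37492202] [ 0.16031268  0.68231652 -0.0263198 ] 2.7519227282442
```

```bash
python3 -m creep '[[0.0,0.0005,-0.0002,0,-0.05],[0.0,0,0,0,-0.05],[0.0,0,0,0,-0.05],[0.0,0,0,0,-0.05],[0.0,0,0,0,0],[0.0,0,0,0,0],[0.0,0,0,0,0],[0.0,0,0,0,0],[0.0,0,0,0,0],[0.0,0,0,0,0]]'; python3 - <<'E'
from h import *
s=sensors.observe();print(s['ee_pos'],s['wrist_force'],s['wrist_torque'],yaw(s))
E
```

```text
clock: 14.15
ee_pos: [0.569, -0.0245, 0.2978]
eef_rot: [[-0.982, 0.189, 0.003], [0.189, 0.982, 0.0], [-0.003, 0.001, -1.0]]
wrist_force: [-0.8, 0.8, 5.2]
gripper_width: 0.0111
grip_force: 60.2
[ 0.568954   -0.02445548  0.29776046] [-0.75373553  0.77213539  5.23413428] [ 0.19569099  0.18663578 -0.00286197] 2.951521870017509
```

```bash
python3 -m creep '[[0.0,0,0,0,-0.05],[0.0,0,0,0,-0.05],[0.0,0,0,0,-0.05],[0.0,0,0,0,-0.05],[0.0,0,0,0,0],[0.0,0,0,0,0],[0.0,0,0,0,0],[0.0,0,0,0,0]
,[0.0,0,0,0,0],[0.0,0,0,0,0]]'; python3 - <<'E'
from h import *
s=sensors.observe();print(s['ee_pos'],s['wrist_force'],s['wrist_torque'],yaw(s))
E
```

```text
clock: 15.4
ee_pos: [0.5685, -0.0246, 0.2964]
eef_rot: [[-1.0, -0.01, 0.001], [-0.01, 1.0, -0.001], [-0.001, -0.001, -1.0]]
wrist_force: [2.1, -2.8, 2.7]
gripper_width: 0.0111
grip_force: 59.6
[ 0.56845902 -0.02464426  0.29643697] [ 2.05638898 -2.80337833  2.74006092] [-0.61817348 -0.52743523 -0.03227118] -3.131324068484264
```

It has started to drop, 1.4 mm lower at yaw 3.15. I'll follow it down lightly.

```bash
python3 -m creep '[[0.0,-0.0004,-0.0004,0,0],[0.0,0,0,0.001,0],[0.0,0,0,0.001,0],[0.0,0,0,0.001,0],[0.0,0,0,0,0],[0.0,0,0,0,0],[0.0,0,0,0,0],[0.0,0,0,0,0],[0.0,0,0,0,0],[0.0,0,0,0,0]]'; python3 - <<'E'
from h import *
s=sensors.observe();print(s['ee_pos'],s['wrist_force'],s['wrist_torque'],yaw(s))
E
```

```text
clock: 16.65
ee_pos: [0.5691, -0.0251, 0.2953]
eef_rot: [[-1.0, -0.011, 0.001], [-0.011, 1.0, -0.001], [-0.001, -0.001, -1.0]]
wrist_force: [-0.8, -2.3, 9.4]
gripper_width: 0.0111
grip_force: 60.8
[ 0.56909072 -0.02509608  0.29529076] [-0.77074568 -2.30979653  9.41628462] [-0.62043956  0.14677607  0.09143827] -3.130298791782025
```

```bash
python3 -m creep '[[0.0,0,-0.0004,0,-0.02],[0.0,0,0,0,-0.02],[0.0,0,0,0,-0.02],[0.0,0,0,0,-0.02],[0.0,0,0,0,0],[0.0,0,0,0,0],[0.0,0,0,0,0],[0.0,0,0,0,0],[0.0,0,0,0,0],[0.0,0,0,0,0]]'; python3 - <<'E'
from h import *
s=sensors.observe();print(s['ee_pos'],s['wrist_force'],s['wrist_torque'],yaw(s))
E
```

```text
clock: 17.9
ee_pos: [0.5685, -0.0253, 0.2929]
eef_rot: [[-0.996, -0.09, -0.001], [-0.09, 0.996, -0.0], [0.001, 0.0, -1.0]]
wrist_force: [1.8, -3.3, -0.9]
gripper_width: 0.0114
grip_force: 59.1
[ 0.56848869 -0.02527047  0.29285701] [ 1.77011839 -3.34056707 -0.85714949] [-1.00015219 -0.20445803  0.06929219] -3.0513306354660448
```

Now free in the notch. Lowering further.

```bash
python3 -m creep '[[0.0,-0.0003,-0.0005,0.001,0],[0.0,0,0,0.001,0],[0.0,0,0,0.001,0],[0.0,0,0,0.001,0],[0.0,0,0,0.001,0],[0.0,0,0,0.001,0],[0.0,0,0,0.001,0],[0.0,0,0,0.001,0],[0.0,0,0,0,0],[0.0,0,0,0,0]]'; python3 - <<'E'
from h import *
s=sensors.observe();print(s['ee_pos'],s['wrist_force'],s['wrist_torque'],yaw(s))
E
```

```text
clock: 19.15
ee_pos: [0.5689, -0.0255, 0.285]
eef_rot: [[-0.996, -0.09, -0.001], [-0.09, 0.996, 0.001], [0.001, 0.001, -1.0]]
wrist_force: [0.4, 0.7, -1.7]
gripper_width: 0.0111
grip_force: 59.1
[ 0.56888217 -0.02552456  0.28499901] [ 0.39011106  0.68353567 -1.65072811] [-0.06811721 -0.00175828 -0.06285007] -3.0514314050544873
```

```bash
python3 -m creep '[[0.0,0,0,0.0005,0],[0.0,0,0,0.0005,0],[0.0,0,0,0,0],[0.0,0,0,0.0003,0.05],[0.0,0,0,0.0003,0.05],[0.0,0,0,0.0003,0.05],[0.0,0,0,0.0003,0.05],[0.0,0,0,0,0],[0.0,0,0,0,0],[0.0,0,0,0,0]]'; python3 - <<'E'
from h import *
s=sensors.observe();print(s['ee_pos'],s['wrist_force'],s['wrist_torque'],yaw(s))
E
```

```text
clock: 20.4
ee_pos: [0.569, -0.0257, 0.2831]
eef_rot: [[-0.994, 0.109, 0.0], [0.109, 0.994, 0.0], [-0.0, 0.0, -1.0]]
wrist_force: [-0.6, -1.2, -1.8]
gripper_width: 0.0111
grip_force: 59.1
[ 0.56901785 -0.02570839  0.2830542 ] [-0.59377026 -1.1615221  -1.82838791] [ 0.1063642   0.00137892 -0.01153052] 3.0322184673926498
```

```bash
python3 -m creep '[[0.0,0,0,0.0004,0.09],[0.0,0,0,0.0004,0.09],[0.0,0,0,0.0005,0.09],[0.0,0,0,0.0004,0.09],[0.0,0,0,0.0005,0.09],[0.0,0,0,0.0004,0.09],[0.0,0,0,0,0],[0.0,0,0,0,0],[0.0,0,0,0,0],[0.0,0,0,0,0]]'; python3 - <<'E'
from h import *
s=sensors.observe();print(s['ee_pos'],s['wrist_force'],s['wrist_torque'],yaw(s))
E
```

```text
clock: 21.65
ee_pos: [0.569, -0.0257, 0.2805]
eef_rot: [[-0.796, 0.605, 0.0], [0.605, 0.796, -0.0], [-0.0, 0.0, -1.0]]
wrist_force: [0.1, 0.8, -2.0]
gripper_width: 0.0111
grip_force: 59.1
[ 0.56902378 -0.02571207  0.28047026] [ 0.11465087  0.84435967 -1.99584698] [ 0.00177662 -0.05484178 -0.00053958] 2.492196645005476
```

```bash
python3 -m creep '[[0.0,0,0,0.0004,0.09],[0.0,0,0,0.0004,0.09],[0.0,0,0,0.0004,0.09],[0.0,0,0,0.0004,0.09],[0.0,0,0,0.0003,0.09],[0.0,0,0,0,0.09],[0.0,0,0,0,0.09],[0.0,0,0,0,0],[0.0,0,0,0,0],[0.0,0,0,0,0]]'; python3 - <<'E'
from h import *
s=sensors.observe();print(s['ee_pos'],s['wrist_force'],s['wrist_torque'],yaw(s),s['q'][5])
E
```

```text
clock: 22.9
ee_pos: [0.5695, -0.0256, 0.2794]
eef_rot: [[-0.288, 0.958, 0.002], [0.958, 0.288, 0.0], [-0.001, 0.002, -1.0]]
wrist_force: [1.5, 2.2, 2.9]
gripper_width: 0.0111
grip_force: 59.6
[ 0.56949963 -0.02564923  0.27938173] [1.54578313 2.1520901  2.91111574] [ 0.33246978 -0.39278425 -0.02666053] 1.8624528207947422 -0.5150194848663178
```

```bash
python3 -m creep '[[0.0,0,0,0,0.06],[0.0,0,0,0,0.06],[0.0,0,0,0,0.06],[0.0,0,0,0,0.06],[0.0,0,0,0,0],[0.0,0,0,0,0],[0.0,0,0,0,0],[0.0,0,0,0,0],[0.0,0,0,0,0],[0.0,0,0,0,0]]'; python3 - <<'E'
from h import *
s=sensors.observe();print(s['ee_pos'],s['wrist_force'],s['wrist_torque'],yaw(s),s['q'][5])
E
```

```text
clock: 24.15
ee_pos: [0.5696, -0.0257, 0.2794]
eef_rot: [[-0.051, 0.999, 0.003], [0.999, 0.051, 0.0], [-0.0, 0.003, -1.0]]
wrist_force: [4.7, 2.5, 3.3]
gripper_width: 0.0112
grip_force: 59.8
[ 0.56962474 -0.02566869  0.27943714] [4.74916514 2.48128291 3.31908158] [ 0.59372147 -0.78651976  0.08157518] 1.622196669154293 -0.27488382388013105
```

The screw is home at z 0.2794, 1.61 rad past the drop. I'll let go and rise, then look.

```bash
python3 -m creep '[[0.06,0,0,0,0],[0.06,0,0,0,0],[0.06,0,0,0,0],[0.06,0,0,0,0],[0.06,0,0,-0.02,0],[0.06,0,0,-0.04,0],[0.06,0,0,-0.05,0.1],[0.06,0,0,-0.02,0.18],[0.06,0,0,0,0.18],[0.06,0,0,0,0.18]]'
python3 -m creep '[[0.06,0,0,0,0.18],[0.06,0,0,0,0.18],[0.06,0,0,0,0.18],[0.06,0,0,0,0.18],[0.06,0,0,0,0.14],[0.06,-0.03,0.03,0,0],[0.06,-0.03,0.03,0,0],[0.06,-0.02,0.02,0,0],[0.06,0,0,0,0],[0.06,0,0,0,0]]'
python3 - <<'E'
from h import *
f,K,V=snap('wrist'); np.savez('w6.npz',f=f,K=K,V=V);s=sensors.observe()
cv2.imwrite('pics/w6.png',cv2.resize(f,(800,600),interpolation=2)[:,:,::-1]);print(s['ee_pos'],yaw(s))
E
```

```text
clock: 25.4
ee_pos: [0.569, -0.0257, 0.4111]
eef_rot: [[0.56, 0.828, 0.003], [0.828, -0.56, -0.001], [0.001, 0.003, -1.0]]
wrist_force: [0.4, 0.1, -0.4]
gripper_width: 0.06
grip_force: 0.0
clock: 26.65
ee_pos: [0.4996, -0.1146, 0.4097]
eef_rot: [[0.993, 0.121, 0.002], [0.121, -0.993, -0.0], [0.002, 0.001, -1.0]]
wrist_force: [-0.7, -0.6, 0.3]
gripper_width: 0.0599
grip_force: 0.0
[ 0.49971716 -0.11431751  0.40932653] 0.12242526238184182
```

View pics/w6.png

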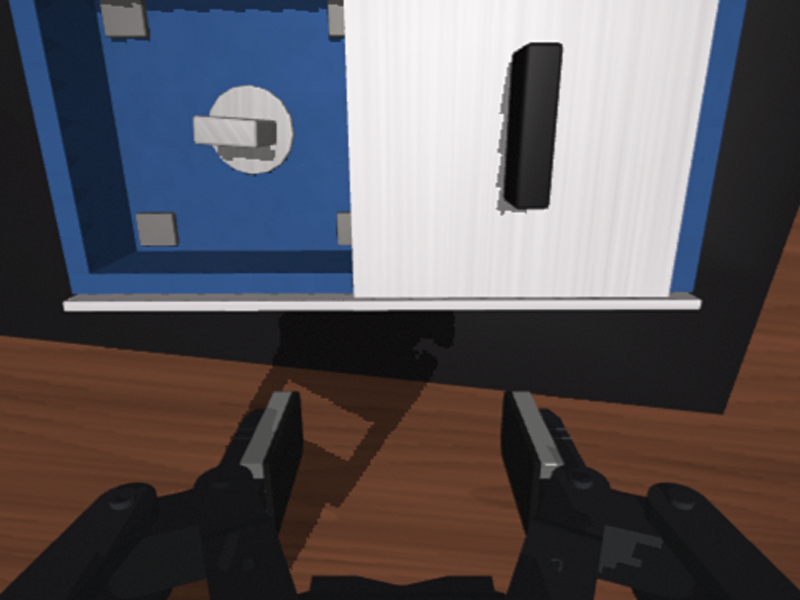

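The wrist view shows the screw standing upright with its flange flat on the compartment floor, at (251,130). The top of the cover ridge is centred at about (540,125).

```bash
python3 - <<'E'
from h import *
d=np.load('w6.npz');K,V=d['K'],d['V']
P=lambda x,y,z:ray(K,V,(x*.64-.18,y*.64-.18),z)
r=P(540,125,.173);print('ridge',r)
fl=P(251,130,.095);print('flange',fl)
s=sensors.observe();D=s['eef_rot'].T@(np.append(r[:2],.323)-s['ee_pos']);print('tool shift',D.round(4))
u=np.array([-np.sin(.121),np.cos(.121)]);print('ridge rel well',(r[:2]-[.569,-.0255])@u,(r[:2]-[.569,-.0255])@[u[1],-u[0]])
E
```

```text
ridge [ 0.58725639 -0.15488813  0.173     ]
flange [ 0.56914382 -0.02685184  0.095     ]
tool shift [0.0818 0.0509 0.0864]
ridge rel well -0.13064573421495126 0.002505113908461447
```

```bash
python3 -m creep '[[0.06,0.03,0.02,0,0],[0.06,0.03,0.02,0,0],[0.06,0.02,0.011,0,0],[0.06,0,0,0.02,0],[0.06,0,0,0.03,0],[0.06,0,0,0.025,0],[0.06,0,0,0.01,0],[0.06,0,0,0,0],[0.0,0,0,0,0],[0.0,0,0,0,0]]'
python3 -m creep '[[0.0,0,0,0,0],[0.0,0,0,0,0],[0.0,0,0,0,0],[0.0,0,-0.003,0,0],[0.0,0,-0.008,0,0],[0.0,0,-0.01,0,0],[0.0,0,-0.01,0,0],[0.0,0,-0.008,0,0],[0.0,0,0,0,0],[0.0,0,0,0,0]]'
python3 - <<'E'
from h import *
s=sensors.observe();print(s['ee_pos'],s['wrist_force'],s['wrist_torque'],yaw(s))
E
```

```text
clock: 27.95
ee_pos: [0.5853, -0.1558, 0.325]
eef_rot: [[0.993, 0.122, 0.002], [0.122, -0.993, -0.001], [0.002, 0.001, -1.0]]
wrist_force: [-0.8, -0.6, -0.1]
gripper_width: 0.0244
grip_force: 0.0
clock: 29.2
ee_pos: [0.5804, -0.1168, 0.3249]
eef_rot: [[0.993, 0.122, 0.001], [0.122, -0.993, -0.0], [0.001, 0.0, -1.0]]
wrist_force: [-1.9, 0.7, 7.1]
gripper_width: 0.0128
grip_force: 61.5
[ 0.58039269 -0.11678564  0.32485293] [-1.91152061  0.71736871  7.10214379] [0.17945138 0.30587422 0.07688075] 0.12209103025791342
```

```bash
python3 -m creep '[[0.0,0,-0.008,0,0],[0.0,0,-0.012,0,0],[0.0,0,-0.014,0,0],[0.0,0,-0.014,0,0],[0.0,0,-0.014,0,0],[0.0,0,-0.014,0,0],[0.0,0,-0.014,0,0],[0.0,0,-0.008,0,0],[0.0,0,0,0,0],[0.0,0,0,0,0]]'
python3 - <<'E'
from h import *
s=sensors.observe();print(s['ee_pos'],s['wrist_force'],s['gripper_width'])
E
```

```text
clock: 30.45
ee_pos: [0.5685, -0.0211, 0.3249]
eef_rot: [[0.993, 0.122, 0.001], [0.122, -0.993, -0.005], [0.0, 0.005, -1.0]]
wrist_force: [-2.8, -6.7, 7.2]
gripper_width: 0.0126
grip_force: 61.7
[ 0.56852248 -0.02111932  0.32487766] [-2.78863025 -6.70954998  7.2099494 ] 0.012624542491349028
```

```bash
python3 -m creep '[[0.0,0,-0.002,0,0],[0.0,0,-0.002,0,0],[0.0,0,-0.002,0,0],[0.0,0,-0.002,0,0],[0.0,0,0,0,0],[0.0,0,0,0,0],[0.0,0,0,0,0],[0.0,0,0,0,0],[0.0,0,0,0,0],[0.0,0,0,0,0]]'
python3 - <<'E'
from h import *
s=sensors.observe();print(s['ee_pos'],s['wrist_force'],s['gripper_width'],s['wrist_torque'])
E
```

```text
clock: 31.7
ee_pos: [0.5681, -0.0184, 0.3249]
eef_rot: [[0.992, 0.123, 0.003], [0.123, -0.992, -0.02], [0.001, 0.021, -1.0]]
wrist_force: [-0.6, -28.8, 3.2]
gripper_width: 0.0126
grip_force: 61.6
[ 0.56813777 -0.01836903  0.32487737] [ -0.63135556 -28.81779382   3.17115433] 0.012626123452334012 [-3.96693184  0.14539558  0.0338744 ]
```

Firm stop. I'll back off, let go, rise and look.

```bash
python3 -m creep '[[0.0,0,0.004,0,0],[0.05,0,0.0005,0,0],[0.05,0,0,0,0],[0.05,0,0,0,0],[0.05,0,0,0,0],[0.05,0,0,-0.02,0],[0.05,0,0,-0.04,0],[0.05,-0.045,0,-0.04,0],[0.05,-0.045,0,0,0],[0.05,0,0,0,0]]'
python3 - <<'E'
from h import *
cams.read_camera('side');cams.read_camera('side')
f,K,V=snap('wrist'); np.savez('w7.npz',f=f,K=K,V=V);s=sensors.observe()
cv2.imwrite('pics/w7.png',cv2.resize(f,(800,600),interpolation=2)[:,:,::-1]);print(s['ee_pos'],yaw(s),s['gripper_width'],s['wrist_force'])
u=np.array([-np.sin(.121),np.cos(.121)]);x=np.array([u[1],-u[0]]);w=np.array([.569,-.0255])
for y in(66,76,80):print(y,[(proj(K,V,[*(w+x*a+u*(y-70)/1000),.145])[0]/.64).round(0).tolist() for a in(-.06,0)])
E
```

```text
clock: 32.95
ee_pos: [0.4765, -0.0269, 0.4253]
eef_rot: [[0.993, 0.121, 0.003], [0.121, -0.993, -0.001], [0.002, 0.001, -1.0]]
wrist_force: [1.4, -0.2, 0.9]
gripper_width: 0.05
grip_force: 0.0
[ 0.47895189 -0.02716471  0.42468977] 0.12189764431491076 0.05030174626964003 [ 0.21293717  0.02735544 -0.28457049]
66 [[431.0, 239.0], [433.0, 107.0]]
76 [[410.0, 239.0], [411.0, 107.0]]
80 [[402.0, 239.0], [402.0, 107.0]]
```

View pics/w7.png

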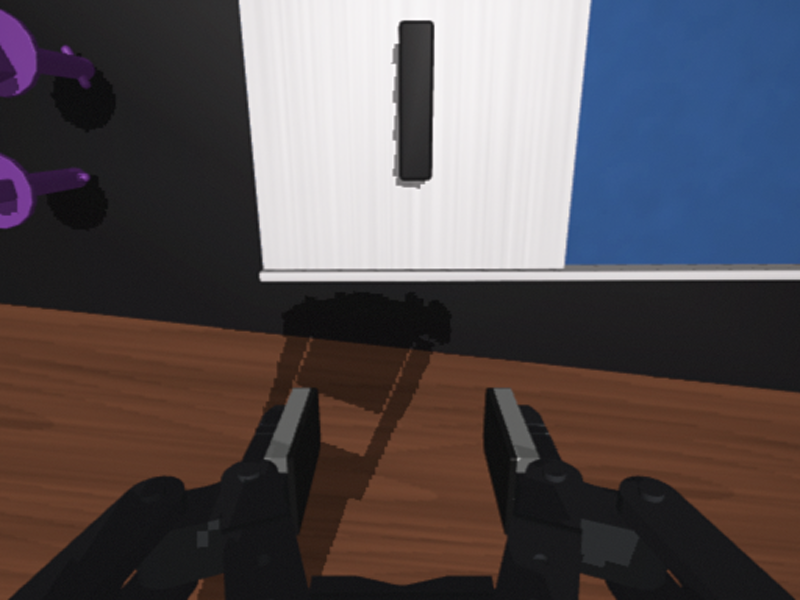

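The cover is flush with the rail end (plate edge at (263,268), rail end at (260,275)), and the hand is clear. The stop was firm and I was still pressing towards shut when I let go, so I'm handing in.

```bash
python3 -c "
from workcell import workorder;print(workorder.finish_job())"
```

```text
the job is handed in; nothing more can be done
None
```

The screw is fully home in the well, the cover is slid shut against its stop and released, and the job was handed in at about 33 s on the robot's clock; the hand-in returned no verdict.

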